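# Slide the pot back onto its ring and wake the ring's touchless key

## Robot

A 7-joint arm with a two-finger parallel gripper is mounted at the origin on the work surface. World frame = base frame: x ahead of the robot, y to its left, z up, the work surface at z = 0. Lengths are in mm, angles in degrees, forces in N, time in s.
With the tool pointing down it reaches from about 425 to 875 mm from the base axis. Payload 4.7 kg.
Tool frame: the origin (TCP) lies between the finger pads, 19 mm behind the fingertips; this is the grasp point; z points along the fingers, y is the line along which they close (so a half turn about z gives the same grasp; the last joint's range is limited). The gripper opens to 85 mm and grips with 20 to 120 N. Pads are 22 mm wide; open, the fingers measure 114 mm over their backs; the gripper's body (76 mm by 85 mm) begins 54 mm behind the grasp point. The pads swing forward as they close: fully open they stand 13 mm farther back than shut.
Start: joints at [-67.89, 18.392, -4.016, 83.108, 1.295, 78.541, -3.26], TCP at [236.167, 605.597, 250.049] pointing down, gripper open.
Joint ranges: [-163.93, 163.93], [-17.29, 119.83], [-79.2, 71.16], [3.27, 140.29], [-89.18, 269.18], [5.43, 117.66], [-154.24, 154.24]. Speed limits (degrees/s): [147.25, 147.25, 180, 180, 180, 180, 180].

## Interface

Orientations are given as a 3x3 rotation matrix whose columns are the frame's x, y, z axes.
In Python, from plant import readout, viewer, env gives the robot as it stands.
- The arm moves only by the tool carry_out, never from a script. Its argument "steps" is a list of rows, each an object of numbers: "x", "y", "z": the shift along the tool's x, y, z in cm; "wx", "wy", "wz": the turn, a rotation vector about the tool's x, y, z in degrees; "hand": the finger opening in cm, from 0 to 8.54. In form: [{"x": .., "y": .., "z": .., "wx": .., "wy": .., "wz": .., "hand": ..}, ...]. A call has 1 to 5 rows; each row is the pose to reach, as a shift and turn from the pose commanded when the call began, along the tool's axes at that moment; what a row does not reach only later rows make up. A row lasts 1/10 s, in which the tool goes at most 50 mm and 8.59 degrees, less where a joint would pass 70% of its speed; a pose out of reach is approached as far as the arm can. A call with a gripper value outside its range is refused whole. The fingers move at their own pace and stop on an object; "grip_force" is the grip in N (left out, the last holds). Time passes only in rows, so rows that repeat a pose let the fingers close. It gives the time, the measured TCP pose, the force, the opening and the grip force at its end, in the units of the state.
- readout.get_obs(): the state, without advancing time (a new reading comes with each control period).
- viewer.capture(name): name is "scene" or "top"; returns a dict with "color" (400x640x3 uint8, blue, green, red), "z_map" (400x640 float32, mm along the optical axis (not along the pixel's ray), 0 where there is no reading), "K" (3x3 intrinsics, pixels), "origin" and "rotation" of the camera in the world. Camera axes: x right, y down, z forward; pixel columns grow to the right and rows downward; lengths in mm; the calibration is good to about 2 mm. A picture is of the moment at which its call begins.
- env.close_job(): hands the job in; it is judged then, once.
The state is a dict: "time_s": time; "joint_pos": joint angles; "qvel": joint speeds; "tau": joint torques, N m; "tool_pos": TCP position; "ee_rot": TCP orientation; "wrist_force": force on the tool from outside, world axes, zero at the start; "wrist_torque": the same for the moment, N m; "gripper_width": finger opening in mm; "grasp_force": force on a finger pad.
Only numpy, scipy, OpenCV 4.12 (cv2) and the standard library are available. Lean on these libraries where they do the work, as an engineer would, in place of code of your own. Each camera call takes 0.05 s, during which the arm holds its last target. There are 200 camera calls.

## Task

The pot with the two loop handles has been left too far forward on the induction hob: without gripping or lifting it, push it with the fingers until it stands centred on the ring behind it. Then switch that ring on: point at the round touchless key printed on the glass in front of that ring, holding the fingertips two or three centimetres above the middle of the key, without touching, for two full seconds. Keep the robot off the hob itself all the while, the pot flat on it, and leave the kettle, the mug and the pepper mill undisturbed.

Things in the scene. Friction and masses are not known exactly. Their poses are not given: they have to be found in the camera images.
- hob: fixed induction hob, black glass on a steel case, 360 (x) by 560 (y) by 45 mm high, turned a little; origin: centre of its underside; glass at z = 45 mm; its -x edge, with the keys, faces the robot, +y is the robot's left. In front of each ring three printed marks stand in a row along y, 55 mm apart: bar (left), circle 26 mm across (middle, the round key), plus (right).
- ring_left (a point): centre of the left ring, on the glass: a printed circle 160 mm across with a small cross at its centre; at x = +50, y = +140 mm in the hob's frame
- ring_right (a point): centre of the right ring, on the glass, the same size; at x = +50, y = -140 mm in the hob's frame
- key_left (a point): centre of the left ring's round key, flat on the glass; at x = -140, y = +140 mm in the hob's frame, 190 mm in front of its ring's centre
- key_right (a point): centre of the right ring's round key, flat on the glass; at x = -140, y = -140 mm in the hob's frame, 190 mm in front of its ring's centre
- pot: loose steel pot, 140 mm across, 85 mm high, wall 4, about 0.7 kg, slides with a few N. Origin: centre of its underside, z up. Loop handles at its +y and -y sides (roughly along the hob's y), 52 mm long, out to 96 mm from the axis, 64 to 74 mm up. It starts on the glass in front of the left or the right ring, 60 to 95 mm short of the ring's centre and up to 25 mm sideways.
- kettle: loose steel kettle standing in front of the other ring in the same way; leave it alone. Body 144 mm across at its widest and 106 mm high, black arched handle over it to 184 mm, spout reaching 108 mm from the axis to its own +y. Origin at the centre of its underside.
- mug: white ceramic mug standing on the worktop to one side of the hob, 80 mm across, 95 mm high, handle to its own +y; leave it alone. Origin at the centre of its underside.
- mill: turned wooden pepper mill standing on the worktop on the other side of the hob, 58 mm across, 157 mm high; leave it alone. Origin at the centre of its underside.
Mind the look-alikes: they are no part of the job. What is shaped like the pot but blue, brown or orange is not meant.

How it is judged (in metres and radians):
On the way, in this order (a step that is already met when the one before it is completed fails the run):
1. the pot stands centred on the ring behind it, within 20 mm, at rest (((horizontal distance between pot and ring_left below 0.02 m and distance of pot from where it was at the start of the episode below 0.16 m) or (horizontal distance between pot and ring_right below 0.02 m and distance of pot from where it was at the start of the episode below 0.16 m)) and linear speed of pot below 0.01 m/s), for 0.3 s.
2. with the pot on its ring, the tool point (TCP) dwells over that ring's round key for 1.5 s: within 20 mm of the key's centre horizontally and less than 70 mm above the glass ((((horizontal distance between pot and ring_left below 0.02 m and distance of pot from where it was at the start of the episode below 0.16 m) and horizontal distance between the grasp point and key_left below 0.02 m and z of the grasp point in the frame of hob between 0.045 and 0.115 m) or ((horizontal distance between pot and ring_right below 0.02 m and distance of pot from where it was at the start of the episode below 0.16 m) and horizontal distance between the grasp point and key_right below 0.02 m and z of the grasp point in the frame of hob between 0.045 and 0.115 m))), for 1.5 s.
At the end, for the whole second after the job is handed in: The pot stands flat and still on the hob, its axis within 20 mm of the centre of the ring that it started in front of (pushed less than 160 mm); the kettle, mug and pepper mill stand within 10 mm of where they started (all of step 1 and angle between pot's own z axis and vertical below 0.05 rad and z of pot in the frame of hob below 0.05 m and distance of each of kettle, mug, mill from where it was at the start of the episode below 0.01 m); the robot touches nothing.
It fails at once if the robot presses on the hob with more than 2 N (contact force between any of the fingers, the arm and hob above 2 N).
It fails at once if the pot is lifted more than 8 mm off the glass (z of pot in the frame of hob above 0.053 m).
It fails at once if the pot is tipped more than 0.2 rad (angle between pot's own z axis and vertical above 0.2 rad).
It fails at once if the kettle, mug or mill is shifted more than 10 mm (distance of any of kettle, mug, mill from where it was at the start of the episode above 0.01 m).
It also fails if it takes over 48 s, if anything falls off the work surface, if the arm or the gripper's body presses on something with over 40 N, if the wrist force passes 120 N, or if a joint passes its speed limit or range.

## Working session

There is one attempt and no reset: what is moved stays moved. The work goes in short steps, Python scripts to look and compute and a tool call to move; the robot and the scene stay as the last step left them, time stands still between calls to the robot, and variables do not carry over. Pictures are saved under pics/ and viewed, at most 10 in all, crops included, and the job is handed in when it is done.

Besides the shell and the picture viewer there is one more tool, called after "Emit:" as name(argument=value, ...) on one line, values as JSON. carry_out: Moves the arm, as the interface text tells. Its arguments: {"type":"object","properties":{"steps":{"type":"array"},"grip_force":{"type":"number"}},"required":["steps"]}

```bash
mkdir -p pics; cat > h.py <<'E'
import numpy as np, cv2, pickle
from plant import readout, viewer, env
def cap(n,f):
    c=viewer.capture(n); cv2.imwrite(f'pics/{f}.png',c['color']); pickle.dump(c,open(f'{f}.pkl','wb')); return c
def pts(c):
    v,u=np.mgrid[0:400,0:640]; K=np.array(c['K']); z=c['z_map']
    P=np.stack([(u-K[0,2])/K[0,0]*z,(v-K[1,2])/K[1,1]*z,z],-1)
    return P@np.array(c['rotation']).T+np.array(c['origin'])
def ray(c,u,v,h):
    K=np.array(c['K']); d=np.array(c['rotation'])@np.array([(u-K[0,2])/K[0,0],(v-K[1,2])/K[1,1],1]); o=np.array(c['origin'])
    return o+d*(h-o[2])/d[2]
E
python3 - <<'E'
from h import *
for n in('scene','top'):
    c=cap(n,n+'0'); print(n,np.round(c['K'],1).tolist(),np.round(c['origin'],1),np.round(c['rotation'],3).tolist())
o=readout.get_obs(); print(o['time_s'],o['tool_pos'],np.round(o['ee_rot'],3).tolist(),o['gripper_width'])
E
```

```text
scene [[446.9, 0.0, 324.4], [0.0, 446.9, 199.6], [0.0, 0.0, 1.0]] [1282.4  357.3 1139.5] [[-0.431, 0.703, -0.566], [0.902, 0.347, -0.257], [0.016, -0.621, -0.784]]
top [[434.9, 0.0, 323.0], [0.0, 434.9, 204.2], [0.0, 0.0, 1.0]] [ 389.8    3.8 1437.7] [[-0.021, -0.998, 0.057], [-1.0, 0.021, -0.003], [0.002, -0.057, -0.998]]
0.1 [236.03820469 605.15529018 249.03930239] [[-0.932, 0.363, -0.0], [0.363, 0.932, -0.002], [-0.0, -0.002, -1.0]] 85.46251149778541
```

View pics/top0.png

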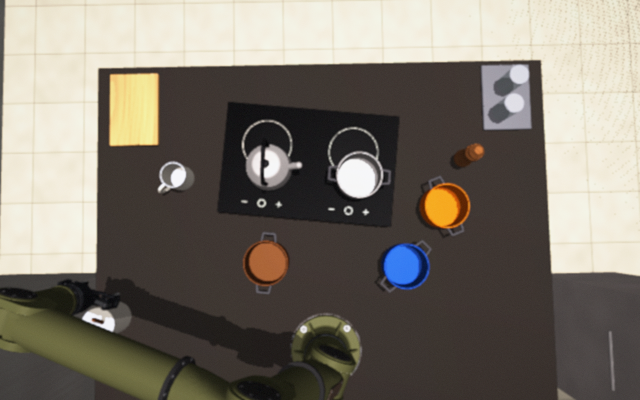

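View pics/scene0.png

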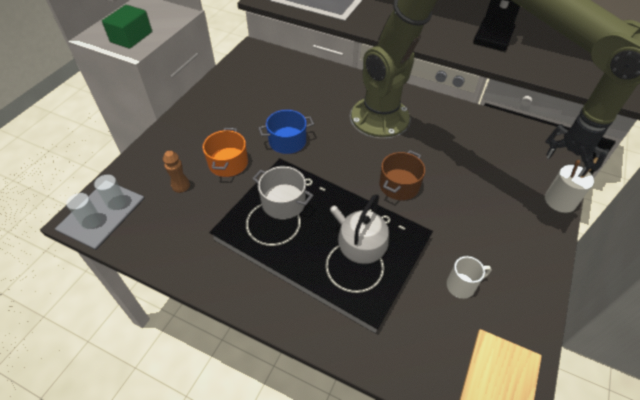

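The top view shows the steel pot at (358,177), in front of the right ring (about (353,150)). The right key is at (348,211), the kettle at (267,165) and the left key at (261,203). The things that could be mistaken for the pot are the blue pot (407,267), orange pot (445,205), brown pot (267,262) and kettle (267,165). I choose the uncoloured steel pot at (358,177).

```bash
python3 - <<'E'
from h import *
T=pickle.load(open('top0.pkl','rb')); S=pickle.load(open('scene0.pkl','rb'))
g=cv2.cvtColor(T['color'],cv2.COLOR_BGR2GRAY)
P=pts(T); Q=pts(S)
# key blobs
print('glass z',np.median(P[195:215,290:320,2]), np.median(Q[290:300,360:380,2]))
m=(g>90).astype(np.uint8); m[:192]=0; m[222:]=0; m[:,:225]=0; m[:,385:]=0
n,l,s,ce=cv2.connectedComponentsWithStats(m)
for i in range(1,n): print('mark',s[i],ce[i].round(1),ray(T,*ce[i],45).round(1))
# hob corners from height
hm=((P[...,2]>30)&(P[...,2]<60)).astype(np.uint8); hm[:90]=0;hm[240:]=0;hm[:,:205]=0;hm[:,410:]=0
p=P[(hm>0)&(abs(P[...,2]-45)<6)][:,:2].astype(np.float32); print('hobrect',cv2.minAreaRect(p))
# pot by height, both views
c0=ray(T,358,177,85)[:2]
for nm,X in(('top',P),('scene',Q)):
    d=np.hypot(X[...,0]-c0[0],X[...,1]-c0[1])
    k=(X[...,2]>121)&(X[...,2]<138)&(d<110)
    q=X[k]; (x,y),r=cv2.minEnclosingCircle(q[:,:2].astype(np.float32)); print(nm,'rim',x,y,r,q[:,2].mean(),len(q))
    k=(X[...,2]>100)&(X[...,2]<121)&(d>74)&(d<110); q=X[k]; print('handles',len(q))
    for sgn in(1,-1):
        h=q[(q[:,1]-c0[1])*sgn>0]; print(h.mean(0).round(1) if len(h) else None, h.min(0).round(),h.max(0).round())
# ring
gm=(g>110).astype(np.uint8); v,u=np.nonzero(gm); R=np.array([ray(T,a,b,45)[:2] for a,b in zip(u,v)])
np.save('bright.npy',R)
cv2.imwrite('pics/crop.png',cv2.resize(T['color'][90:235,215:405],None,fx=4,fy=4,interpolation=cv2.INTER_CUBIC))
E
```

```text
glass z 43.78381004102437 44.807726613418254
mark [344 192  32   7 148] [359.1 194.2] [ 498.9 -117.    45. ]
mark [257 198  10  10  69] [261.2 202.7] [478.  197.8  45. ]
mark [241 200   7   3  18] [243.8 200.9] [484.7 253.4  45. ]
mark [276 201   6   7  27] [278.3 204. ] [472.6 143.   45. ]
mark [328 207   7   4  20] [331.  208.8] [453.7 -25.4  45. ]
mark [343 206  11  10  68] [348.1 210.3] [447.9 -80.3  45. ]
mark [362 209   7   6  27] [365.2 211.7] [ 442.3 -135.    45. ]
hobrect ((601.628662109375, 42.651458740234375), (560.3992919921875, 360.40118408203125), 83.85590362548828)
top rim 551.739501953125 -111.78133392333984 94.05423736572266 127.82609449580528 225
handles 122
[559.3 -26.3 115.6] [535. -42. 107.] [582. -17. 121.]
[ 543.7 -197.3  115.7] [ 520. -208.  106.] [ 569. -180.  121.]
scene rim 564.0140991210938 -112.24378967285156 94.2577133178711 127.28320869574759 319
handles 144
[576.2 -39.5 115.7] [ 539. -111.  101.] [625. -16. 121.]
[ 567.7 -181.   114.9] [ 523. -210.  101.] [ 626. -112.  121.]
```

View pics/crop.png

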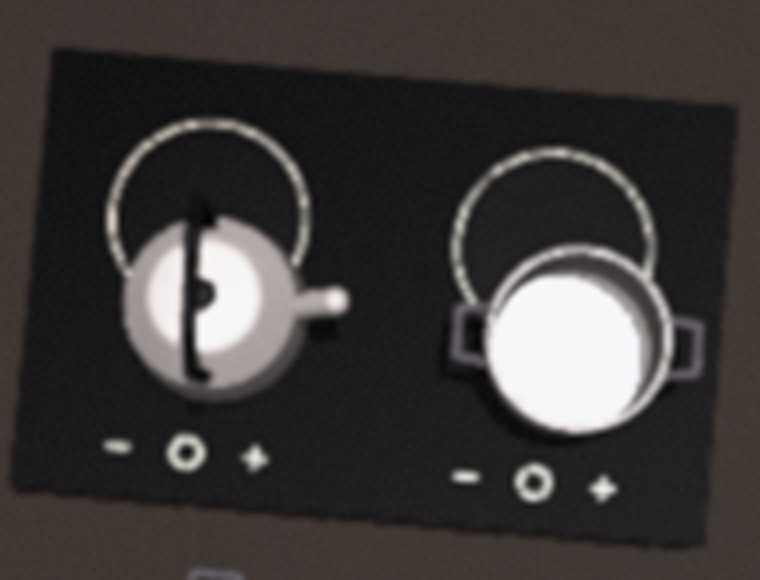

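The close crop confirms the steel pot, with its loop handles, in front of the right ring. The kettle is in front of the left ring, and both key circles are clear. Next I refine the pot centre from both views.

```bash
cat >> h.py <<'E'
def rimfit(c,c0):
    """circle fit to the rim by depth (world z near 130)"""
    from scipy.optimize import least_squares
    X=pts(c); a=np.array(c0,float)
    for _ in range(8):
        d=np.hypot(X[...,0]-a[0],X[...,1]-a[1]); q=X[(X[...,2]>122)&(X[...,2]<138)&(d>62)&(d<76)]
        a=least_squares(lambda s:np.hypot(q[:,0]-s[0],q[:,1]-s[1])-68.5,a,loss='soft_l1').x
    return a.round(1),len(q),q[:,2].mean().round(1)
def to(x,y,z):
    o=readout.get_obs(); R=np.array(o['ee_rot']); return (R.T@(np.array([x,y,z])-o['tool_pos'])/10).round(2)
E
python3 - <<'E'
from h import *
for n in('top','scene'):
    c=pickle.load(open(n+'0.pkl','rb')); print(n,rimfit(c,(552,-112)))
B=np.load('bright.npy')
from scipy.optimize import least_squares
for c0 in((636.6,-101.4),(666.6,177)):
    d=np.hypot(*(B-c0).T); q=B[(abs(d-80)<7)&(B[:,0]>c0[0]-10)]
    print(len(q),least_squares(lambda s:np.hypot(*(q-s).T)-79,c0,loss='soft_l1').x)
S=pickle.load(open('scene0.pkl','rb')); g=cv2.cvtColor(S['color'],cv2.COLOR_BGR2GRAY)
v,u=np.nonzero(g[200:250,230:310]>110); q=np.array([ray(S,a+230,b+200,45)[:2] for a,b in zip(u,v)])
q=q[(abs(np.hypot(*(q-(636.6,-101.4)).T)-80)<7)&(q[:,0]>630)];print('scene ring',len(q),least_squares(lambda s:np.hypot(*(q-s).T)-79,(636,-101),loss='soft_l1').x)
for w in((236,605,300),(390,400,300),(480,200,300),(465,-121,300)): print(w,to(*w))
E
```

```text
top (array([ 551.8, -112.8]), 211, np.float64(128.2))
scene (array([ 555.4, -112.3]), 289, np.float64(127.9))
142 [ 636.16561696 -100.42571404]
143 [666.02547167 177.75182271]
scene ring 121 [ 637.33732314 -102.49124502]
(236, 605, 300) [-0.   -0.02 -5.1 ]
(390, 400, 300) [-21.8  -13.53  -5.07]
(480, 200, 300) [-37.45 -28.89  -5.04]
(465, -121, 300) [-47.71 -59.35  -4.99]
```

Emit:
carry_out(steps=[{"x":0,"y":0,"z":-5},{"x":-4,"y":-2.5,"z":-5,"wz":-6},{"x":-8,"y":-5,"z":-5,"wz":-12},{"x":-12,"y":-7.5,"z":-5,"wz":-18},{"x":-16,"y":-10,"z":-5,"wz":-24}])

```text
invalid input
```

```bash
python3 - <<'E'
from h import *
o=readout.get_obs(); print(o['time_s'],o['tool_pos'].round(1) if hasattr(o['tool_pos'],'round') else o['tool_pos'],np.round(o['ee_rot'],3).tolist(),np.round(o['joint_pos']))
for w in((390,400,300),(480,200,300),(465,-121,300)): print(w,to(*w))
E
```

```text
0.1 [236.  605.2 249. ] [[-0.932, 0.363, -0.0], [0.363, 0.932, -0.002], [-0.0, -0.002, -1.0]] [-68.  18.  -4.  83.   1.  79.  -3.]
(390, 400, 300) [-21.8  -13.53  -5.07]
(480, 200, 300) [-37.45 -28.89  -5.04]
(465, -121, 300) [-47.71 -59.35  -4.99]
```

Emit:
carry_out(steps=[{"x":0,"y":0,"z":-5,"wx":0,"wy":0,"wz":0,"hand":8.5},{"x":-4,"y":-2.5,"z":-5,"wx":0,"wy":0,"wz":-6,"hand":8.5},{"x":-8,"y":-5,"z":-5,"wx":0,"wy":0,"wz":-12,"hand":8.5},{"x":-12,"y":-7.5,"z":-5,"wx":0,"wy":0,"wz":-18,"hand":8.5},{"x":-16,"y":-10,"z":-5,"wx":0,"wy":0,"wz":-24,"hand":8.5}])

```text
time_s: 0.6
tool_pos: [349.7, 452.5, 299.6]
ee_rot: [[-0.999, -0.052, -0.0], [-0.052, 0.999, -0.0], [0.0, -0.0, -1.0]]
wrist_force: [0.8, -0.2, 0.0]
gripper_width: 84.8
grasp_force: 0.0
```

```bash
cat > st.py <<'E'
import sys
from h import *
o=readout.get_obs(); print(o['time_s'],np.round(o['tool_pos'],1),np.round(o['ee_rot'],3).tolist(),np.round(o['joint_pos']),np.round(o['wrist_force'],1))
for a in sys.argv[1:]: print(a,to(*map(float,a.split(','))))
E
python3 st.py 390,400,300 480,200,300 465,-123,300
```

```text
0.6 [349.7 452.5 299.6] [[-0.999, -0.052, -0.0], [-0.052, 0.999, -0.0], [0.0, -0.0, -1.0]] [-54.   8.  -1.  90.   0.  82.  38.] [ 0.8 -0.2  0. ]
390,400,300 [-3.76 -5.45 -0.03]
480,200,300 [-11.71 -25.89  -0.03]
465,-123,300 [-8.540e+00 -5.807e+01 -1.000e-02]
```

Emit:
carry_out(steps=[{"x":-3,"y":-4.5,"z":0,"wx":0,"wy":0,"wz":-4.8,"hand":8.5},{"x":-6,"y":-9,"z":0,"wx":0,"wy":0,"wz":-4.8,"hand":8.5},{"x":-8.5,"y":-13.5,"z":0,"wx":0,"wy":0,"wz":-4.8,"hand":8.5},{"x":-10.5,"y":-18,"z":0,"wx":0,"wy":0,"wz":-4.8,"hand":8.5},{"x":-11.5,"y":-22.5,"z":0,"wx":0,"wy":0,"wz":-4.8,"hand":8.5}])

```text
time_s: 1.1
tool_pos: [474.0, 237.4, 299.5]
ee_rot: [[-0.992, -0.13, -0.0], [-0.13, 0.992, -0.0], [0.0, -0.0, -1.0]]
wrist_force: [1.1, -0.4, 0.7]
gripper_width: 84.8
grasp_force: 0.0
```

```bash
python3 st.py 480,0,300 465,-124,300
```

```text
1.1 [474.  237.4 299.5] [[-0.992, -0.13, -0.0], [-0.13, 0.992, -0.0], [0.0, -0.0, -1.0]] [-39.   2.  10.  96.  -0.  81.  68.] [ 1.1 -0.4  0.7]
480,0,300 [  2.49 -23.62  -0.04]
465,-124,300 [  5.59 -35.72  -0.04]
```

Emit:
carry_out(steps=[{"x":0.5,"y":-5,"z":0,"wx":0,"wy":0,"wz":0,"hand":8.5},{"x":1,"y":-10,"z":0,"wx":0,"wy":0,"wz":0,"hand":8.5},{"x":2,"y":-15,"z":0,"wx":0,"wy":0,"wz":0,"hand":8.5},{"x":3,"y":-20,"z":0,"wx":0,"wy":0,"wz":0,"hand":8.5},{"x":4,"y":-25,"z":0,"wx":0,"wy":0,"wz":0,"hand":8.5}])

```text
time_s: 1.6
tool_pos: [465.5, -12.2, 299.8]
ee_rot: [[-0.991, -0.131, -0.0], [-0.131, 0.991, 0.0], [0.0, 0.0, -1.0]]
wrist_force: [1.2, 0.5, 0.9]
gripper_width: 85.3
grasp_force: 0.0
```

```bash
python3 st.py 459,-125,300 459,-125,150
```

```text
1.6 [465.5 -12.2 299.8] [[-0.991, -0.131, -0.0], [-0.131, 0.991, 0.0], [0.0, 0.0, -1.0]] [-27.  -7.  23. 104.   3.  82.  93.] [1.2 0.5 0.9]
459,-125,300 [  2.11 -11.1   -0.03]
459,-125,150 [  2.11 -11.11  14.97]
```

Emit:
carry_out(steps=[{"x":0.8,"y":-4,"z":0,"wx":0,"wy":0,"wz":0,"hand":8.5},{"x":1.6,"y":-8,"z":0,"wx":0,"wy":0,"wz":0,"hand":8.5},{"x":2.1,"y":-11.1,"z":3,"wx":0,"wy":0,"wz":0,"hand":8.5},{"x":2.1,"y":-11.1,"z":7,"wx":0,"wy":0,"wz":0,"hand":8.5},{"x":2.1,"y":-11.1,"z":11,"wx":0,"wy":0,"wz":0,"hand":8.5}])

```text
time_s: 2.1
tool_pos: [459.7, -124.2, 189.1]
ee_rot: [[-0.992, -0.128, 0.002], [-0.128, 0.992, 0.001], [-0.002, 0.0, -1.0]]
wrist_force: [0.4, 1.1, -0.1]
gripper_width: 84.9
grasp_force: 0.0
```

```bash
python3 st.py 461,-124.5,88
```

```text
2.1 [ 459.7 -124.2  189.1] [[-0.992, -0.128, 0.002], [-0.128, 0.992, 0.001], [-0.002, 0.0, -1.0]] [-21.  -2.  32. 113.   1.  69. 109.] [ 0.4  1.1 -0.1]
461,-124.5,88 [-0.11 -0.05 10.11]
```

Emit:
carry_out(steps=[{"x":0,"y":0,"z":3,"wx":0,"wy":0,"wz":0,"hand":8.5},{"x":0,"y":0,"z":6,"wx":0,"wy":0,"wz":0,"hand":8.5},{"x":0,"y":0,"z":8.5,"wx":0,"wy":0,"wz":0,"hand":8.5},{"x":0,"y":0,"z":10,"wx":0,"wy":0,"wz":0,"hand":8.5},{"x":0,"y":0,"z":10,"wx":0,"wy":0,"wz":0,"hand":8.5}])

```text
time_s: 2.6
tool_pos: [457.6, -122.6, 87.7]
ee_rot: [[-0.991, -0.13, -0.005], [-0.13, 0.991, -0.0], [0.005, 0.001, -1.0]]
wrist_force: [0.0, 0.0, 0.2]
gripper_width: 84.9
grasp_force: 0.0
```

```bash
python3 - <<'E'
from h import *
c=cap('scene','scene1'); t=cap('top','top1')
cv2.imwrite('pics/c1.png',cv2.resize(c['color'][110:290,200:420],None,fx=3.2,fy=3.2,interpolation=cv2.INTER_CUBIC))
print(rimfit(t,(552,-112)),rimfit(c,(552,-112)))
E
python3 st.py 486,-121,88 570,-110,88
```

```text
(array([ 551.3, -113.1]), 164, np.float64(127.9)) (array([ 555.5, -112.3]), 288, np.float64(128.0))
2.7 [ 459.8 -123.    90.2] [[-0.991, -0.13, -0.0], [-0.13, 0.991, -0.0], [0.0, -0.0, -1.0]] [-20.   6.  33. 119.  -4.  56. 113.] [0.4 0.2 1.3]
486,-121,88 [-2.63 -0.14  0.21]
570,-110,88 [-11.1   -0.15   0.21]
```

View pics/c1.png

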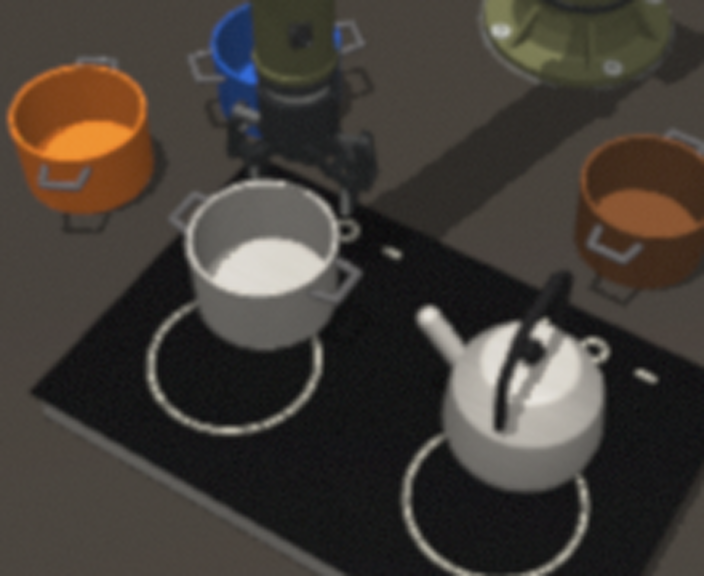

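The hand stands behind the pot, clear of it, with fingers on both sides of its axis in the crop (at (250,170) and (345,190)). Now I push.

Emit:
carry_out(steps=[{"x":-1.2,"y":-0.15,"z":0.2,"wx":0,"wy":0,"wz":0,"hand":8.5},{"x":-2.1,"y":-0.15,"z":0.2,"wx":0,"wy":0,"wz":0,"hand":8.5},{"x":-2.7,"y":-0.15,"z":0.2,"wx":0,"wy":0,"wz":0,"hand":8.5},{"x":-3.3,"y":-0.15,"z":0.2,"wx":0,"wy":0,"wz":0,"hand":8.5},{"x":-4,"y":-0.15,"z":0.2,"wx":0,"wy":0,"wz":0,"hand":8.5}])

```text
time_s: 3.2
tool_pos: [497.1, -120.7, 88.9]
ee_rot: [[-0.992, -0.129, -0.006], [-0.129, 0.992, -0.0], [0.006, 0.001, -1.0]]
wrist_force: [-13.2, -2.1, 12.7]
gripper_width: 84.8
grasp_force: 0.0
```

```bash
cat > look.py <<'E'
from h import *
import sys
g=tuple(map(float,sys.argv[1].split(',')))
print(rimfit(cap('top','t'),g),rimfit(cap('scene','s'),g))
E
python3 look.py 565,-111; python3 st.py 570,-110,88
```

```text
(array([ 560. , -112.2]), 131, np.float64(128.1)) (array([ 565.9, -111. ]), 295, np.float64(128.0))
3.3 [ 498.9 -120.4   89.1] [[-0.992, -0.13, -0.003], [-0.13, 0.992, -0.001], [0.003, -0.0, -1.0]] [-19.  11.  33. 114.  -7.  57. 114.] [-7.4 -2.5  9.9]
570,-110,88 [-7.19  0.11  0.09]
```

Emit:
carry_out(steps=[{"x":-1.0,"y":0,"z":0,"wx":0,"wy":0,"wz":0,"hand":8.5},{"x":-2.0,"y":0.03,"z":0,"wx":0,"wy":0,"wz":0,"hand":8.5},{"x":-3.0,"y":0.05,"z":0,"wx":0,"wy":0,"wz":0,"hand":8.5},{"x":-3.8,"y":0.07,"z":0,"wx":0,"wy":0,"wz":0,"hand":8.5},{"x":-4.5,"y":0.1,"z":0,"wx":0,"wy":0,"wz":0,"hand":8.5}])

```text
time_s: 3.8
tool_pos: [541.7, -113.8, 89.1]
ee_rot: [[-0.992, -0.129, -0.006], [-0.129, 0.992, 0.0], [0.006, 0.001, -1.0]]
wrist_force: [-12.8, -2.2, 11.9]
gripper_width: 84.7
grasp_force: 0.0
```

```bash
python3 look.py 608,-106; python3 st.py 570,-110,88
```

```text
(array([ 604.3, -105.4]), 122, np.float64(127.4)) (array([ 610.4, -103.7]), 309, np.float64(128.0))
3.9 [ 543.2 -113.4   89.3] [[-0.992, -0.129, -0.003], [-0.129, 0.992, -0.0], [0.003, 0.0, -1.0]] [-19.  16.  32. 108. -10.  58. 115.] [-7.8 -0.7  9.9]
570,-110,88 [-2.7  -0.01  0.12]
```

Emit:
carry_out(steps=[{"x":-0.8,"y":0,"z":0,"wx":0,"wy":0,"wz":0,"hand":8.5},{"x":-1.5,"y":0,"z":0,"wx":0,"wy":0,"wz":0,"hand":8.5},{"x":-2.0,"y":0,"z":0,"wx":0,"wy":0,"wz":0,"hand":8.5},{"x":-2.4,"y":0,"z":0,"wx":0,"wy":0,"wz":0,"hand":8.5},{"x":-2.6,"y":0,"z":0,"wx":0,"wy":0,"wz":0,"hand":8.5}])

```text
time_s: 4.4
tool_pos: [567.3, -110.3, 89.3]
ee_rot: [[-0.992, -0.129, -0.006], [-0.129, 0.992, 0.0], [0.006, 0.001, -1.0]]
wrist_force: [-15.0, -1.8, 13.6]
gripper_width: 85.1
grasp_force: 0.0
```

Emit:
carry_out(steps=[{"x":0.5,"y":0,"z":0,"wx":0,"wy":0,"wz":0,"hand":8.5},{"x":2,"y":0,"z":0,"wx":0,"wy":0,"wz":0,"hand":8.5},{"x":4,"y":0,"z":0,"wx":0,"wy":0,"wz":0,"hand":8.5},{"x":6,"y":0,"z":0,"wx":0,"wy":0,"wz":0,"hand":8.5},{"x":8,"y":0,"z":0,"wx":0,"wy":0,"wz":0,"hand":8.5}])

```text
time_s: 4.9
tool_pos: [490.4, -119.2, 88.4]
ee_rot: [[-0.991, -0.131, 0.001], [-0.131, 0.991, 0.0], [-0.001, -0.0, -1.0]]
wrist_force: [0.3, -0.6, 0.5]
gripper_width: 85.0
grasp_force: 0.0
```

```bash
python3 look.py 635,-102; python3 st.py 447.7,-81,89 447.7,-81,87; python3 - <<'E'
import cv2,numpy as np
cv2.imwrite('pics/c2.png',cv2.resize(cv2.imread('pics/t.png')[90:235,215:405],None,fx=4,fy=4))
E
```

```text
(array([ 630.4, -101.5]), 187, np.float64(127.9)) (array([ 634.6, -100.5]), 305, np.float64(128.1))
5.0 [ 488.7 -119.6   88.1] [[-0.992, -0.129, -0.001], [-0.129, 0.992, 0.001], [0.001, 0.001, -1.0]] [-20.  10.  33. 115.  -6.  57. 114.] [0.3 0.4 0.6]
447.7,-81,89 [ 3.57  4.36 -0.08]
447.7,-81,87 [3.57 4.36 0.12]
```

View pics/c2.png

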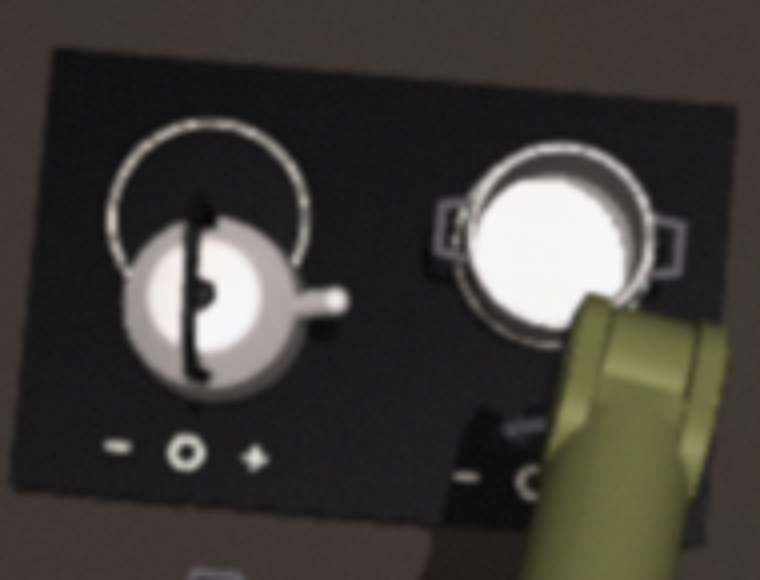

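The pot now stands about 4 mm from the ring's centre: rim at (562,240) in the crop, ring visible all round. Next I shut the fingers and go over the key.

Emit:
carry_out(steps=[{"x":1.2,"y":1.4,"z":-0.1,"wx":0,"wy":0,"wz":0,"hand":0},{"x":2.4,"y":2.8,"z":-0.1,"wx":0,"wy":0,"wz":0,"hand":0},{"x":3.6,"y":4.4,"z":-0.1,"wx":0,"wy":0,"wz":0,"hand":0},{"x":3.6,"y":4.4,"z":-0.1,"wx":0,"wy":0,"wz":0,"hand":0},{"x":3.6,"y":4.4,"z":-0.1,"wx":0,"wy":0,"wz":0,"hand":0}])

```text
time_s: 5.5
tool_pos: [450.6, -80.2, 89.7]
ee_rot: [[-0.991, -0.132, 0.002], [-0.132, 0.991, 0.0], [-0.002, -0.0, -1.0]]
wrist_force: [0.6, -0.8, -0.4]
gripper_width: 11.9
grasp_force: 0.0
```

```bash
python3 st.py 447.7,-81,89
```

```text
5.5 [450.6 -80.2  89.7] [[-0.991, -0.132, 0.002], [-0.132, 0.991, 0.0], [-0.002, -0.0, -1.0]] [-24.   3.  31. 121.  -2.  56. 106.] [ 0.6 -0.8 -0.4]
447.7,-81,89 [ 0.3  -0.04  0.06]
```

Over the key. I'll hold for about 2.5 s with small repeats.

Emit:
carry_out(steps=[{"x":0.2,"y":0,"z":0,"wx":0,"wy":0,"wz":0,"hand":0},{"x":0.2,"y":0,"z":0,"wx":0,"wy":0,"wz":0,"hand":0},{"x":0.2,"y":0,"z":0,"wx":0,"wy":0,"wz":0,"hand":0},{"x":0.2,"y":0,"z":0,"wx":0,"wy":0,"wz":0,"hand":0},{"x":0.2,"y":0,"z":0,"wx":0,"wy":0,"wz":0,"hand":0}])

```text
time_s: 6.0
tool_pos: [447.3, -80.9, 89.0]
ee_rot: [[-0.991, -0.13, 0.0], [-0.13, 0.991, -0.0], [-0.0, -0.0, -1.0]]
wrist_force: [0.1, 0.3, -1.3]
gripper_width: 0.2
grasp_force: 0.0
```

Emit:
carry_out(steps=[{"x":0,"y":0,"z":0,"wx":0,"wy":0,"wz":0,"hand":0},{"x":0,"y":0,"z":0,"wx":0,"wy":0,"wz":0,"hand":0},{"x":0,"y":0,"z":0,"wx":0,"wy":0,"wz":0,"hand":0},{"x":0,"y":0,"z":0,"wx":0,"wy":0,"wz":0,"hand":0},{"x":0,"y":0,"z":0,"wx":0,"wy":0,"wz":0,"hand":0}])

```text
time_s: 6.5
tool_pos: [447.2, -80.7, 89.0]
ee_rot: [[-0.991, -0.13, 0.0], [-0.13, 0.991, 0.0], [-0.0, 0.0, -1.0]]
wrist_force: [0.5, 0.5, -0.8]
gripper_width: -0.3
grasp_force: 0.0
```

Emit:
carry_out(steps=[{"x":0,"y":0,"z":0,"wx":0,"wy":0,"wz":0,"hand":0},{"x":0,"y":0,"z":0,"wx":0,"wy":0,"wz":0,"hand":0},{"x":0,"y":0,"z":0,"wx":0,"wy":0,"wz":0,"hand":0},{"x":0,"y":0,"z":0,"wx":0,"wy":0,"wz":0,"hand":0},{"x":0,"y":0,"z":0,"wx":0,"wy":0,"wz":0,"hand":0}])

```text
time_s: 7.0
tool_pos: [447.2, -80.7, 89.0]
ee_rot: [[-0.991, -0.131, 0.0], [-0.131, 0.991, 0.0], [-0.0, 0.0, -1.0]]
wrist_force: [0.3, -0.1, -0.3]
gripper_width: -0.2
grasp_force: 0.0
```

Emit:
carry_out(steps=[{"x":0,"y":0,"z":0,"wx":0,"wy":0,"wz":0,"hand":0},{"x":0,"y":0,"z":0,"wx":0,"wy":0,"wz":0,"hand":0},{"x":0,"y":0,"z":0,"wx":0,"wy":0,"wz":0,"hand":0},{"x":0,"y":0,"z":0,"wx":0,"wy":0,"wz":0,"hand":0},{"x":0,"y":0,"z":0,"wx":0,"wy":0,"wz":0,"hand":0}])

```text
time_s: 7.5
tool_pos: [447.2, -80.6, 89.0]
ee_rot: [[-0.991, -0.131, 0.0], [-0.131, 0.991, 0.0], [-0.0, 0.0, -1.0]]
wrist_force: [0.2, -0.5, -0.7]
gripper_width: -0.3
grasp_force: 0.0
```

Emit:
carry_out(steps=[{"x":0,"y":0,"z":0,"wx":0,"wy":0,"wz":0,"hand":0},{"x":0,"y":0,"z":0,"wx":0,"wy":0,"wz":0,"hand":0},{"x":0,"y":0,"z":0,"wx":0,"wy":0,"wz":0,"hand":0},{"x":0,"y":0,"z":0,"wx":0,"wy":0,"wz":0,"hand":0},{"x":0,"y":0,"z":0,"wx":0,"wy":0,"wz":0,"hand":0}])

```text
time_s: 8.0
tool_pos: [447.3, -80.7, 89.0]
ee_rot: [[-0.991, -0.131, 0.0], [-0.131, 0.991, 0.0], [-0.0, 0.0, -1.0]]
wrist_force: [-0.2, 0.4, 0.4]
gripper_width: -0.3
grasp_force: 0.0
```

```bash
python3 look.py 633,-101; python3 st.py; python3 - <<'E'
import cv2
cv2.imwrite('pics/c3.png',cv2.resize(cv2.imread('pics/s.png')[110:290,200:420],None,fx=3.2,fy=3.2))
E
```

```text
(array([ 630.6, -101.3]), 209, np.float64(128.1)) (array([ 634.6, -100.6]), 304, np.float64(128.1))
8.1 [447.2 -80.7  89. ] [[-0.991, -0.13, 0.0], [-0.13, 0.991, 0.0], [-0.0, 0.0, -1.0]] [-24.   3.  31. 121.  -2.  56. 106.] [ 0.4 -0.1 -0.2]
```

View pics/c3.png

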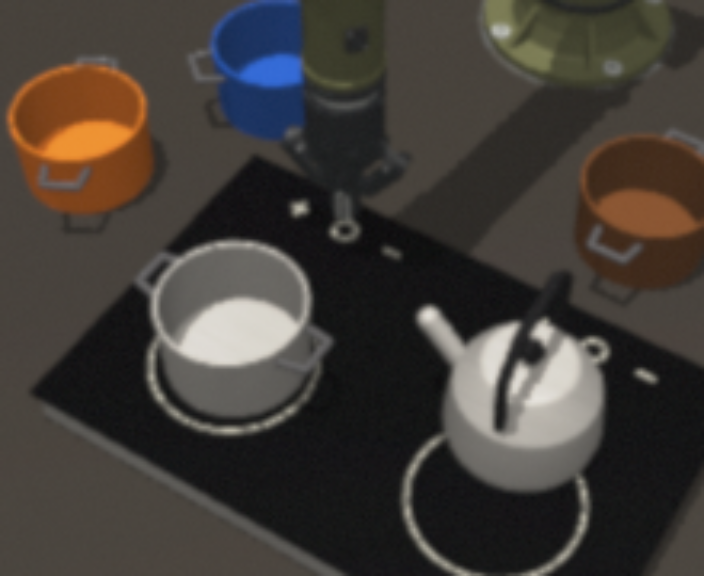

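The shut fingers stand above the round key at (345,230), and the pot is on its ring at (232,345). I'll rise and hand the job in.

Emit:
carry_out(steps=[{"x":0,"y":0,"z":-3,"wx":0,"wy":0,"wz":0,"hand":0},{"x":0,"y":0,"z":-6,"wx":0,"wy":0,"wz":0,"hand":0},{"x":0,"y":0,"z":-8,"wx":0,"wy":0,"wz":0,"hand":0},{"x":0,"y":0,"z":-8,"wx":0,"wy":0,"wz":0,"hand":0},{"x":0,"y":0,"z":-8,"wx":0,"wy":0,"wz":0,"hand":0}])

```text
time_s: 8.6
tool_pos: [447.2, -80.6, 168.9]
ee_rot: [[-0.991, -0.131, 0.001], [-0.131, 0.991, 0.0], [-0.001, 0.0, -1.0]]
wrist_force: [-0.1, -0.1, 0.9]
gripper_width: 0.2
grasp_force: 0.0
```

```bash
python3 -c "
from plant import env
print(env.close_job())"
```

```text
the job is handed in; nothing more can be done
None
```

The steel pot stands about 4 mm from the centre of the right ring by camera measurement, the fingertips were held about 25 mm above its round key for about 2.5 s, and the job was handed in at about 8.6 s; no verdict was returned.

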